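Seat the open cam lock of a control box cover with its slotted-lock key

TASK

The cover of the low grey control box has two slotted cam locks; one is still open. Take the flat-bladed key out of its stand, use it to turn the open lock clockwise (seen from above) about a quarter turn until it seats at its stop, going gently and touching the box with nothing but the key, then put the key back in its stand, upright and fully home, and let go. Leave the small parts lying around where they are.

Things in the scene. Friction and masses are not known exactly. Their poses are not given: they have to be found in the camera images.
- box: low grey metal control box, bright cover, 92 x 172 mm, 52 mm high, fixed to the desk. Origin: centre of its underside; x across its short side, y along its long side, z up. Two round steel cam locks, slotted across the top, stand on the cover's long axis at y = +50 mm (the open one) and y = -50 mm (already seated, fixed, its slot along x)
- lock_nominal (a point): nominal centre of the open lock's top face, 64 mm above the desk, fixed to the box (box axes). The lock sits on a floating washer: its true centre lies up to 8 mm to either side of this point along the box's x (none along y), held by friction of 8 N so that a light touch does not shift it. This offset is not measured: find the slot by eye and feel
- lock_foot (a point): point on the cover 12 mm below lock_nominal. The lock's round head is 40 mm across, top 12 mm above the cover; its slot runs across the whole head, 4.2 mm wide, 6 mm deep. The head is sprung: pressed, it sinks up to 6 mm, at 1.5 N and then 1.5 N per mm. A blade resting beside the slot feels this spring; one that comes over the slot drops in and feels it vanish
- cam (a joint): rotation of the open lock, rad: 0 = fully open, slot along the box's y; grows clockwise seen from above; 1.571 = seated, slot along the box's x, against a hard stop. It starts somewhere from 0 to 0.3. Turning takes 0.05 N m at first and 0.08 N m at the end; it stays where it is left
- key: flat-bladed key, 74 mm long, about 0.12 kg, standing blade down in its stand. Origin: centre of the blade's tip; z up along the key. Blade 3 mm thick (x), 26 mm wide (y), 14 mm long; round shank 10 mm thick up to 28 mm; round collar, 42 mm diameter, from 28 to 32 mm; flat black handle from 32 to 74 mm, 12 mm thick (x, grip across this) and 36 mm wide (y)
- stand: black key stand, 66 mm square block 36 mm high on a 78 mm square foot plate 4 mm thick, fixed to the desk. Origin: centre of its underside. A round hole, 30 mm in diameter and 32 mm deep, goes down into the middle of its top; the key stands in it by its collar, blade tip 8 mm above the desk, at any yaw
- stand_mouth (a point): centre of the mouth of the stand's hole, 36 mm above the desk
- choke: small yellow ring coil with copper wire, 36 mm wide, 13 mm high, loose: leave it alone. Origin: centre of its underside
- heat_sink: small finned metal heat sink, 25 x 30 x 18 mm, loose: leave it alone. Origin: centre of its underside
- pcb_small: small green circuit board with one dark block, 34 x 50 x 14 mm, loose: leave it alone. Origin: centre of its underside
- terminal_plug: small green terminal plug, 30 x 18 x 12 mm, loose: leave it alone. Origin: centre of its underside
Things that resemble listed ones, but are neither listed nor needed, are in the scene too. There is more than one size of the key; the job needs the middle-sized.

How it is judged (in metres and radians):
On the way, in this order (a step that is already met when the one before it is completed fails the run):
1. the key is lifted out of its stand (z of key in the frame of stand above 0.045 m), for 0.1 s.
2. the open lock is turned to its stop, with the key at the lock (value of joint cam above 1.48 rad and horizontal distance between key and lock_nominal below 0.02 m), for 0.1 s.
At the end, for the whole second after the job is handed in: the open lock is seated (cam at least 1.48 rad; the stop is at 1.571) and the key stands in its stand, released and at rest, upright within 0.1 rad, within 6 mm of the hole's centre and with its collar down on the block within 3 mm (value of joint cam above 1.48 rad and horizontal distance between key and stand_mouth below 0.006 m and z of key in the frame of stand below 0.011 m and angle between key's own z axis and vertical below 0.1 rad and linear speed of key below 0.02 m/s); the robot touches nothing.
It fails at once if the key bears on the box or its locks with more than 30 N (contact force between key and box above 30 N).
It fails at once if the gripper or the arm touches the box or its locks (contact force between any of the fingers, the arm and box above 1 N).
It fails at once if a small part lying around is moved by more than 2 cm (distance of any of choke, heat_sink, pcb_small, terminal_plug from where it was at the start of the episode above 0.02 m).
It also fails if it takes over 72 s, if anything falls off the work surface, if the arm or the gripper's body presses on something with over 40 N, if the wrist force passes 120 N, or if a joint passes its speed limit or range.

ROBOT

A 6-joint arm with a two-finger parallel gripper is mounted at the origin on a cart in front of the work surface, level with it; the furniture and walls round the work are solid. World frame = base frame: x ahead of the robot, y to its left, z up, the work surface at z = 0. Lengths are in m, angles in degrees, forces in N, time in s.
With the tool pointing down it reaches from about 0.35 to 0.875 m from the base axis. Payload 4.2 kg.
Tool frame: the origin (TCP) lies midway between the tips of the shut fingers; the grasp point (between the pads) lies 19 mm behind it; y points along the fingers, z is the direction in which the jaws open and shut, and the axes are right-handed (so a half turn about y gives the same grasp; the last joint's range is limited). The gripper opens to 87 mm and grips with 3 to 60 N. Pads are 19 mm wide; open, the fingers measure 117 mm over their backs; the gripper's body (75 mm by 190 mm) begins 51 mm behind the grasp point.
Start: joints at [85.348, 22.042, 0.453, 0, -68.411, -14.817], TCP at [0.208, 0.589, 0.223] pointing down, gripper open.
Joint ranges: [-179.83, 179.83], [-69.29, 118.12], [-61.27, 80.66], [-181.25, 117.63], [-171.15, -9.14], [-177.46, 177.46]. Speed limits (degrees/s): [159.86, 159.86, 180, 180, 180, 180].

INTERFACE

Orientations are given as [roll, pitch, yaw] about the fixed x, y, z axes, in that order (R = Rz(yaw) Ry(pitch) Rx(roll)).
In Python, from workcell import env gives the robot as it stands. The module is installed in compiled form; this text tells all that it offers. Calls block until the motion is done:
- env.goto(position, orientation): joint-space move of the TCP to a pose.
- env.move_straight(position, rotation=None, rate=0.15, force_limit=None): straight line of the TCP; rotation=None keeps the orientation; rate is the mean speed in m/s. With force_limit (N) it stops when the force on the tool has changed by that much, and returns True; else False.
- env.set_joints(angles): joint-space move.
- env.gripper_to(opening, grasp_force=None): opening from 0.0 (shut) to 1.0 (fully open); grasp_force is the grip in N (None keeps the last); returns when the fingers have stopped.
- env.dwell(seconds).
- env.inverse_kinematics(position, orientation): joint angles nearest the present ones, or None.
- env.read_state(): the state.
- env.grab_frame(name): name is "scene" or "top" or "wrist"; returns a dict with "image" (480x640x3 uint8, blue, green, red), "fx", "fy", "cx", "cy" (pixels), "position" and "orientation" of the camera in the world. Camera axes: x right, y up, looking along -z (the intrinsics and any distortion apply to the point x, -y, -z); pixel columns grow to the right and rows downward; lengths in m; the calibration is good to about 2 mm. A picture is of the moment at which its call begins. There is no depth.
A pose or a line that the arm cannot do raises env.Unreachable and nothing moves.
- env.close_job(): hands the job in, once; it reports no verdict.
Trained networks look in a picture, given as the dict that the camera call returned (one of the last four; its "shot" number tells which), for a name from the list of things; names that differ only in an ending like _2 or _b are one class to them, and where a whole thing is asked for, a point or a joint stands for the part that bears it (a point fixed in the world has none). Each returns a list of dicts, best first, with "score" (0 to 1); they miss things now and then, are a little off and sometimes report something else, mostly with a low value. They report only what shows in the picture. A call takes as long as a camera call. They do not tell look-alikes from the thing itself.
- env.search_frame(picture, thing): "xyz" ([x, y, z] in m, in world coordinates, good to about 4 mm: the middle of the surface that is visible of it).
- env.trace(picture, thing): "mask" (480x640 bool, what is visible of it).
The state is a dict: "clock": time; "joint_positions": joint angles; "qvel": joint speeds; "joint_torque": joint torques, N m; "position": TCP position; "tool_rot": TCP orientation; "force": force on the tool from outside, world axes, zero at the start; "wrist_torque": the same for the moment, N m; "opening": opening from 0.0 (shut) to 1.0 (fully open).
Only numpy, scipy, OpenCV 4.12 (cv2) and the standard library are available. Lean on these libraries where they do the work, as an engineer would, in place of code of your own. Each camera call takes 0.05 s, during which the arm holds its last target.

## Working session

There is one attempt and no reset: what is moved stays moved. The work goes in short steps, each a Python script; the robot and the scene stay as the last script left them, time stands still between calls to the robot, and variables do not carry over. Pictures are saved under pics/ and viewed, and the job is handed in when it is done.

```bash
mkdir -p pics; cat > h.py <<'E'
import numpy as np, cv2
from workcell import env
from scipy.spatial.transform import Rotation as R
def save(n,f): cv2.imwrite('pics/'+n+'.png',f['image'])
E
python3 - <<'E'
from h import *
s=env.read_state(); print({k:np.round(v,3) for k,v in s.items()})
for n in ['scene','top','wrist']:
    f=env.grab_frame(n); save(n+'0',f); print(n,f.keys(),f['fx'],f['fy'],f['cx'],f['cy'],np.round(f['position'],3),np.round(f['orientation'],2), f.get('distortion'))
    for t in ['key','stand','box','lock_nominal','choke','heat_sink','pcb_small','terminal_plug']:
        r=env.search_frame(f,t); print(t,[(np.round(d['xyz'],3).tolist(),round(d['score'],2)) for d in r])
print(env.read_state()['clock'])
E
```

```text
{'clock': np.float64(0.0), 'joint_positions': array([ 8.5347e+01,  2.2092e+01,  3.7900e-01, -3.0000e-02, -6.8411e+01,
       -1.4816e+01]), 'qvel': array([ 0.049,  0.024, -0.07 , -0.004, -0.018,  0.   ]), 'joint_torque': array([-0.0000e+00, -3.9066e+01,  1.8740e+01,  4.2200e+00,  1.1000e-02,
       -0.0000e+00]), 'position': array([0.208, 0.589, 0.221]), 'tool_rot': array([-8.98740e+01,  5.00000e-03,  1.60519e+02]), 'force': array([ 0.383, -0.937,  0.25 ]), 'wrist_torque': array([-0.016,  0.047,  0.031]), 'opening': np.float64(1.0)}
scene dict_keys(['image', 'fx', 'fy', 'cx', 'cy', 'position', 'orientation', 'shot']) 540.1565070956066 540.1565070956066 317.1924829114399 245.58459719390768 [-0.167  0.41   0.506] [  64.6    -1.3  -127.42] None
key [([0.556, 0.074, 0.062], 0.73), ([0.482, -0.029, 0.03], 0.72), ([0.457, 0.063, 0.058], 0.59)]
stand [([0.435, 0.074, 0.028], 0.95)]
box [([0.467, -0.173, 0.056], 0.77)]
lock_nominal [([0.467, -0.178, 0.055], 0.92)]
choke [([0.37, -0.029, 0.009], 0.87), ([0.469, -0.176, 0.054], 0.42)]
heat_sink [([0.608, 0.002, 0.006], 0.71), ([0.465, -0.176, 
[... 346 characters left out ...]
1)]
stand [([0.462, 0.047, 0.035], 0.68), ([0.48, -0.162, 0.063], 0.43)]
box [([0.494, -0.207, 0.051], 0.98), ([0.485, -0.399, 0.01], 0.25)]
lock_nominal [([0.491, -0.209, 0.052], 0.79)]
choke [([0.375, -0.028, 0.009], 0.77)]
heat_sink [([0.495, -0.206, 0.052], 0.61), ([0.615, -0.002, 0.0], 0.48)]
pcb_small [([0.689, 0.015, 0.005], 0.84)]
terminal_plug [([0.487, -0.4, 0.007], 0.67)]
wrist dict_keys(['image', 'fx', 'fy', 'cx', 'cy', 'position', 'orientation', 'shot']) 347.4475930326983 347.4475930326983 318.1560702638538 241.07004088754204 [0.288 0.56  0.384] [-1.783e+01 -2.000e-02 -1.095e+02] None
key []
stand []
box []
lock_nominal []
choke []
heat_sink []
pcb_small []
terminal_plug []
1.35
```

View pics/scene0.png

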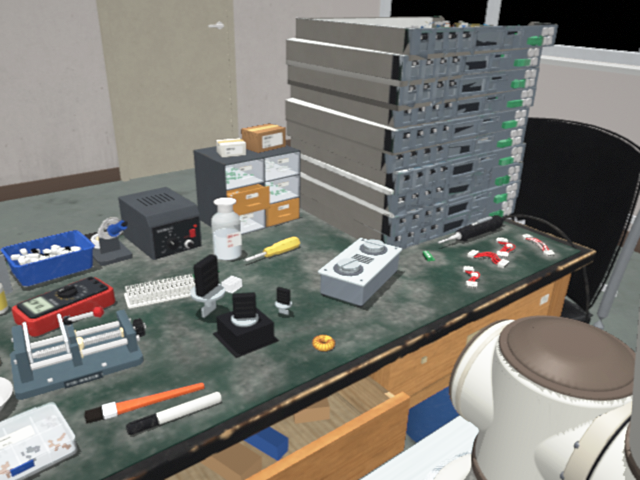

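View pics/top0.png

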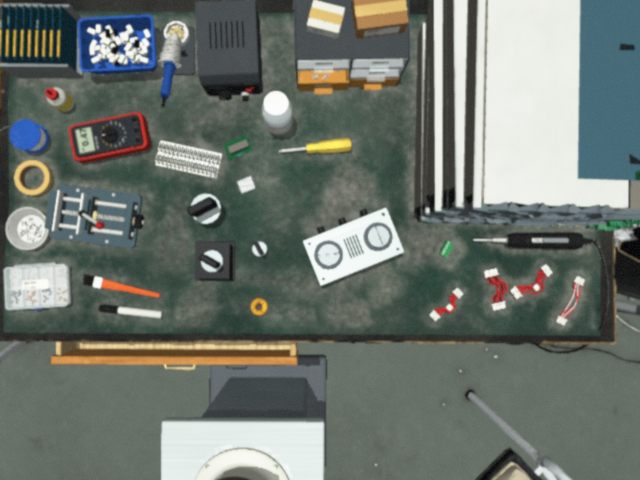

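The three key look-alikes in the top picture are at (205,208), which is large and lies free, (212,261), which is mid-sized and stands in the black stand, and (260,249), which is tiny. The one in the stand fits the description; I'll enlarge to confirm.

```bash
python3 - <<'E'
import cv2,numpy as np
a=cv2.imread('pics/top0.png'); 
c=cv2.resize(a[180:290,170:290],None,fx=5,fy=5,interpolation=cv2.INTER_CUBIC)
cv2.imwrite('pics/cropk.png',c)
c=cv2.resize(a[195:295,290:420],None,fx=6,fy=6,interpolation=cv2.INTER_CUBIC)
cv2.imwrite('pics/cropb.png',c)
s=cv2.imread('pics/scene0.png'); cv2.imwrite('pics/crops.png',cv2.resize(s[220:360,180:420],None,fx=3.3,fy=3.3,interpolation=cv2.INTER_CUBIC))
E
```

```text
(no output)
```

View pics/cropk.png

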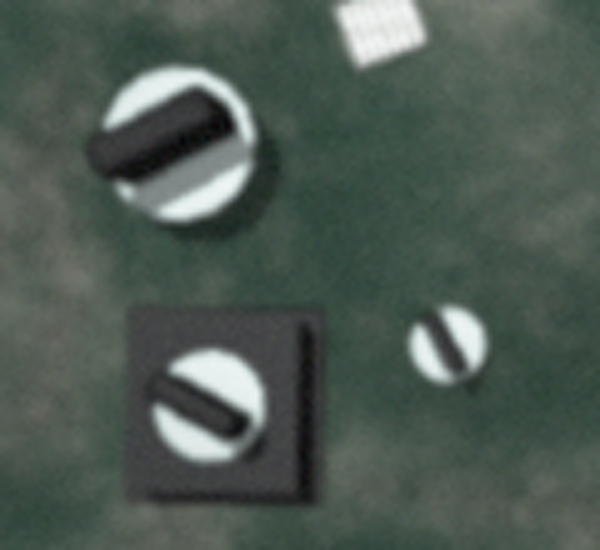

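View pics/cropb.png

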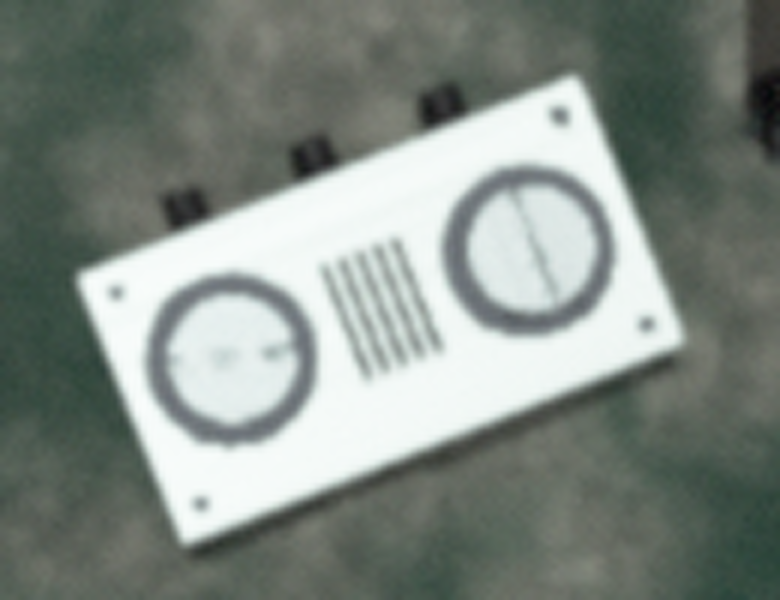

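View pics/crops.png

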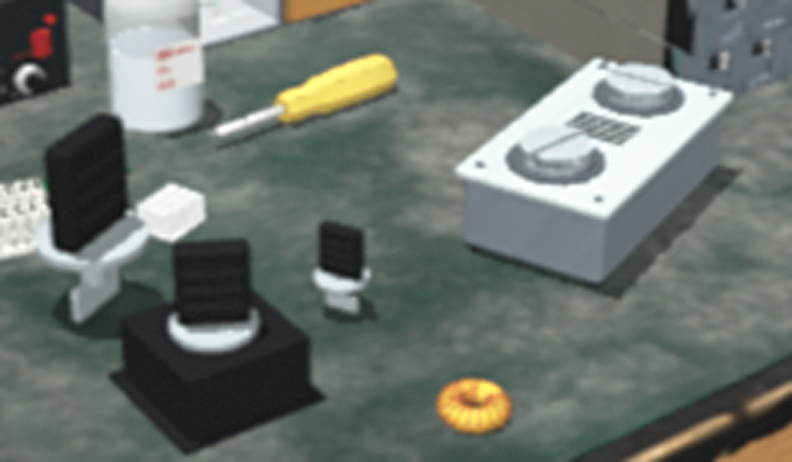

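Confirmed: the mid-sized key is in the stand at (212,261), with a larger key at (205,208) and a tiny one at (260,249). The left lock is the open one, because its slot is about 13° off the box's long axis. Next I check which wrist branch works and take close wrist views of both.

```bash
python3 - <<'E'
from h import *
for p,ys in [((.452,.055,.046),(67,-113)),((.452,.055,.2),(67,-113)),((.478,-.16,.096),(97,60,20,12,-83,-120,-160,-168)),((.478,-.16,.2),(97,20,-83,-160))]:
    for y in ys:
        q=env.inverse_kinematics(list(p),[-90,0,y]); print(p,y,None if q is None else np.round(q,0))
E
```

```text
(0.452, 0.055, 0.046) 67 [ 27.  19. -36.  -0. -36. -50.]
(0.452, 0.055, 0.046) -113 [ 27.  19. -36.   0. -36. 130.]
(0.452, 0.055, 0.2) 67 [ 27.   6. -24.   0. -59. -50.]
(0.452, 0.055, 0.2) -113 [ 27.   6. -24.   0. -59. 130.]
(0.478, -0.16, 0.096) 97 [ -0.  18. -26.   0. -46.   7.]
(0.478, -0.16, 0.096) 60 [ -0.  18. -26.   0. -46. -30.]
(0.478, -0.16, 0.096) 20 [ -0.  18. -26.  -0. -46. -70.]
(0.478, -0.16, 0.096) 12 [ -0.  18. -26.  -0. -46. -78.]
(0.478, -0.16, 0.096) -83 [  -0.   18.  -26.    0.  -46. -173.]
(0.478, -0.16, 0.096) -120 [ -0.  18. -26.   0. -46. 150.]
(0.478, -0.16, 0.096) -160 [ -0.  18. -26.   0. -46. 110.]
(0.478, -0.16, 0.096) -168 [ -0.  18. -26.   0. -46. 102.]
(0.478, -0.16, 0.2) 97 [ -0.  11. -18.   0. -60.   7.]
(0.478, -0.16, 0.2) 20 [ -0.  11. -18.  -0. -60. -70.]
(0.478, -0.16, 0.2) -83 [  -0.   11.  -18.    0.  -60. -173.]
(0.478, -0.16, 0.2) -160 [ -0.  11. -18.   0. -60. 110.]
```

```bash
cat >> h.py <<'E'
def ray(f,u,v):
    d=np.array([(u-f['cx'])/f['fx'],-(v-f['cy'])/f['fy'],-1.]); M=R.from_euler('xyz',f['orientation'],degrees=True).as_matrix()
    return np.array(f['position']),M@d
def pix2w(f,u,v,z):
    p,d=ray(f,u,v); return p+d*(z-p[2])/d[2]
def w2pix(f,P):
    M=R.from_euler('xyz',f['orientation'],degrees=True).as_matrix(); c=M.T@(np.array(P)-f['position'])
    return f['cx']+f['fx']*c[0]/-c[2], f['cy']-f['fy']*c[1]/-c[2]
def meta(n,f):
    import json; json.dump({k:(np.array(f[k]).tolist()) for k in ['fx','fy','cx','cy','position','orientation']},open('pics/'+n+'.json','w'))
def load(n):
    import json; return json.load(open('pics/'+n+'.json'))
E
python3 - <<'E'
from h import *
env.goto([.488,.133,.22],[-90,0,67])
f=env.grab_frame('wrist'); save('w1',f); meta('w1',f); print(np.round(f['position'],3),np.round(f['orientation'],1))
f=env.grab_frame('top'); meta('top0',f)
L=pix2w(f,328.7,254.7,.064); print(L, pix2w(f,212,263,.044))
env.goto([L[0]-.01,L[1]+.085,.13],[-90,0,97])
f=env.grab_frame('wrist'); save('w2',f); meta('w2',f)
s=env.read_state();print(s['clock'],s['position'],s['tool_rot'])
E
```

```text
[0.455 0.055 0.382] [-17.8   0.  157. ]
[ 0.47631342 -0.16672473  0.064     ] [0.45926709 0.05506062 0.044     ]
4.3667 [ 0.46739739 -0.08087004  0.13061667] [-9.00999745e+01  6.36593077e-03  9.70505086e+01]
```

View pics/w1.png

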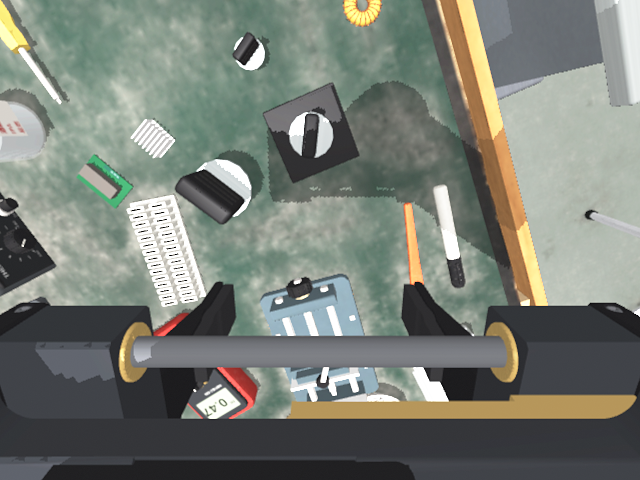

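View pics/w2.png

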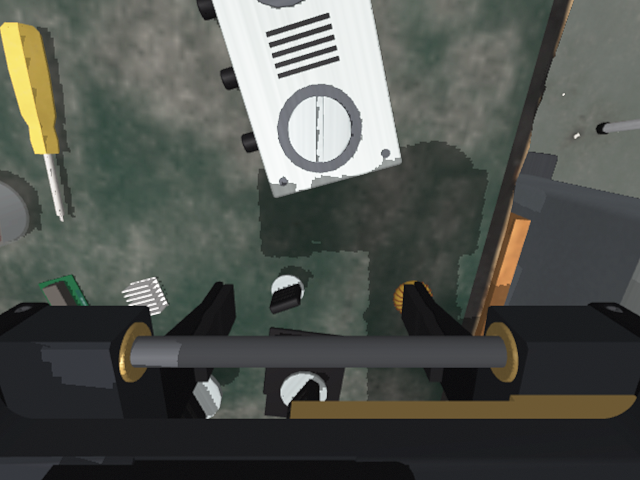

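w1 shows the key in its stand at (311,136), with the large key at (215,190) and the tiny one at (249,50). w2 shows the open lock at (319,129), slot nearly vertical. I'll enlarge both to measure them.

```bash
python3 - <<'E'
import cv2,numpy as np
a=cv2.imread('pics/w2.png'); b=cv2.imread('pics/w1.png')
c=np.hstack([cv2.resize(b[85:185,260:360],None,fx=4,fy=4,interpolation=cv2.INTER_NEAREST),cv2.resize(a[80:180,270:370],None,fx=4,fy=4,interpolation=cv2.INTER_NEAREST)])
cv2.imwrite('pics/c2.png',c)
E
```

```text
(no output)
```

View pics/c2.png

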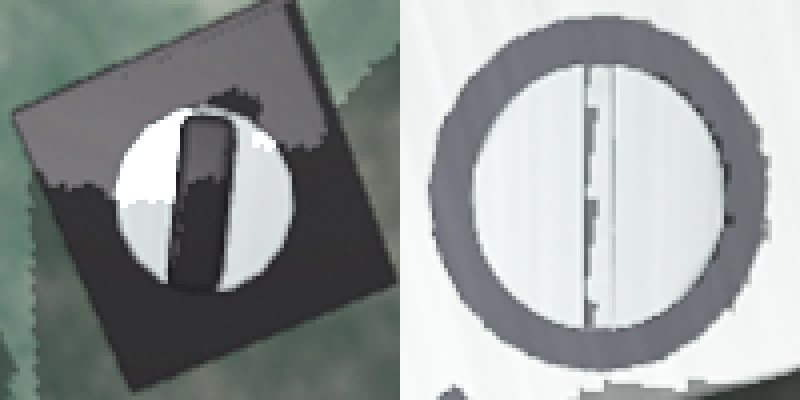

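```bash
python3 - <<'E'
from h import *
f=load('w1')
k=pix2w(f,311.4,135,.040); print('collar',k)
P=lambda x,y:(260+x/4,85+y/4)
for a,b in [((181,118),(168,285)),((236,118),(222,288))]:
    A=pix2w(f,*P(*a),.082);B=pix2w(f,*P(*b),.082); d=A-B; print('handle dir',np.degrees(np.arctan2(d[1],d[0])),np.linalg.norm(d),A,B)
# stand top corners
for c in [(12,112),(285,3),(397,283),(135,390)]: print(pix2w(f,*P(*c),.036)[:2])
print('standc',np.mean([pix2w(f,*P(*c),.036)[:2] for c in [(12,112),(285,3),(397,283),(135,390)]],0))
f=load('w2'); Q=lambda x,y:(270+(x-400)/4,80+y/4)
print('lock',pix2w(f,*Q(599,196),.064))
A=pix2w(f,*Q(599.5,66),.064);B=pix2w(f,*Q(599.5,328),.064); d=A-B; print('slot',np.degrees(np.arctan2(d[1],d[0])),np.linalg.norm(d),A,B)
# locks line from top
f=load('top0'); 
A=pix2w(f,328.7,254.7,.064);B=pix2w(f,290+528/6,195+250/6,.064);d=A-B;print('boxy',np.degrees(np.arctan2(d[1],d[0])),np.linalg.norm(d),A,B)
a=[pix2w(f,290+x/6,195+y/6,.052) for x,y in [(80,275),(575,75),(685,345),(187,545)]]
print(np.round(a,4))
for i in range(4):
  d=a[i]-a[(i+1)%4]; print(np.degrees(np.arctan2(d[1],d[0])),np.linalg.norm(d))
c=np.mean(a,0);print('boxc',c)
E
```

```text
collar [0.46240106 0.05716833 0.04      ]
handle dir -118.33470776144604 0.033140250329159356 [0.45974475 0.04035011 0.082     ] [0.47547383 0.06951983 0.082     ]
handle dir -117.91929261209454 0.033735127406667065 [0.44947135 0.04470166 0.082     ] [0.46526706 0.07451028 0.082     ]
[0.49637145 0.02148034]
[0.42875128 0.02471614]
[0.42740464 0.09294172]
[0.49643128 0.09175203]
standc [0.46223966 0.05772256]
lock [ 0.47615487 -0.1663669   0.064     ]
slot -82.93710803093754 0.039034413163494444 [ 0.47839297 -0.18506668  0.064     ] [ 0.47359335 -0.14632847  0.064     ]
boxy 110.43898996134092 0.09870039196766575 [ 0.47631342 -0.16672473  0.064     ] [ 0.51078056 -0.25921139  0.064     ]
[[ 0.5024 -0.1188  0.052 ]
 [ 0.5669 -0.2753  0.052 ]
 [ 0.4815 -0.3103  0.052 ]
 [ 0.4174 -0.1531  0.052 ]]
112.39311086062524 0.16931289868970295
22.284207364896957 0.09230312030727816
-67.82858324931935 0.1697476165971148
-157.9875522559845 0.09164817477788728
boxc [ 0.49206457 -0.2143747   0.052     ]
```

```bash
python3 - <<'E'
from h import *
env.move_straight([.4624,.0573,.18],[-90,0,61.9],rate=.2)
env.gripper_to(.55)
print(env.move_straight([.4624,.0573,.046],rate=.12,force_limit=8))
f=env.grab_frame('wrist');save('g0',f)
env.gripper_to(0,40)
s=env.read_state();print(s['opening'],s['force'],s['position'],s['clock'])
f=env.grab_frame('wrist');save('g1',f)
E
```

```text
False
0.13652977880782954 [ 0.33991294 -0.39542894  0.80998171] [0.46244858 0.05730942 0.04604781] 8.2083
```

View pics/g1.png

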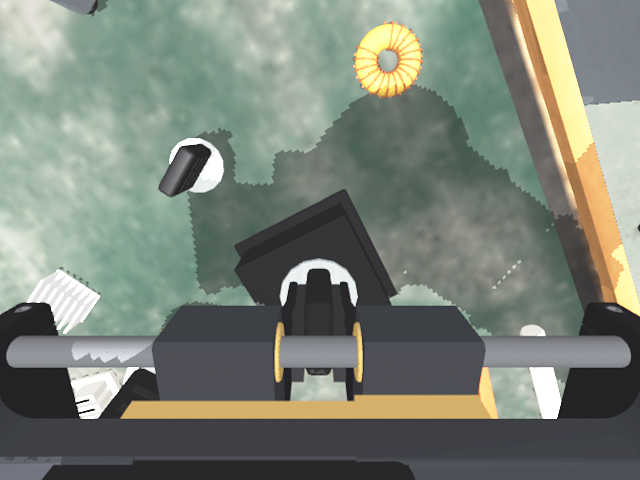

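```bash
python3 - <<'E'
from h import *
env.move_straight([.4624,.0573,.16],rate=.12)
env.move_straight([.4762,-.1664,.15],[-90,0,97.06],rate=.15)
env.dwell(.3)
f=env.grab_frame('scene');save('l0',f)
cv2.imwrite('pics/l0c.png',cv2.resize(f['image'][180:320,280:440],None,fx=4,fy=4,interpolation=cv2.INTER_CUBIC))
f=env.grab_frame('wrist');save('l0w',f)
env.move_straight([.4762,-.1664,.108],rate=.08)
env.dwell(.2)
f=env.grab_frame('scene')
cv2.imwrite('pics/l1c.png',cv2.resize(f['image'][180:320,280:440],None,fx=4,fy=4,interpolation=cv2.INTER_CUBIC))
s=env.read_state();print(s['opening'],s['force'],s['position'],s['tool_rot'],s['clock'])
E
```

```text
0.1332989686623551 [ 0.77211206  0.06514727 -1.99153579] [ 0.47652006 -0.16641715  0.10850616] [-9.00651393e+01  1.18329048e-02  9.70629492e+01] 12.325
```

View pics/l1c.png

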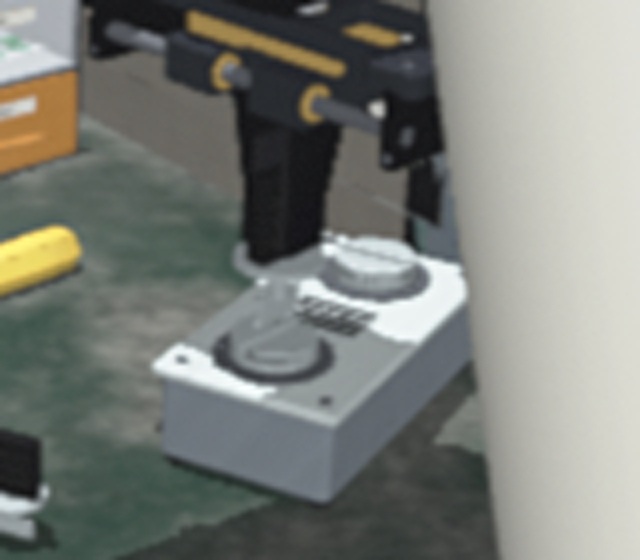

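View pics/l0w.png

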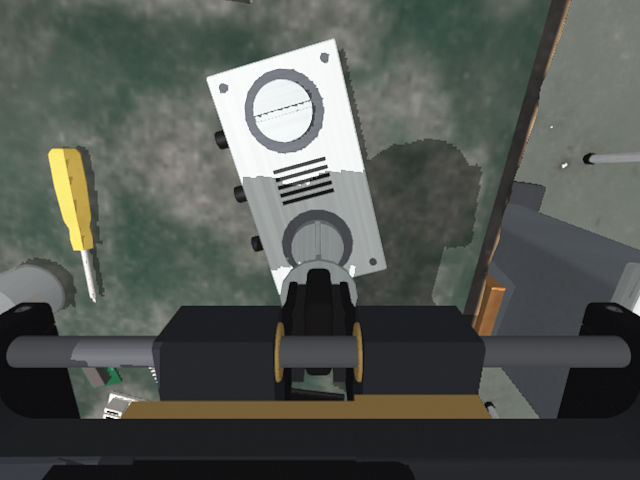

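The key hangs upright over the open lock, and in the wrist picture the visible slot (about 318,240) lies in the jaw midplane. I'll descend by feel.

```bash
cat >> h.py <<'E'
def st(tag=''):
    s=env.read_state(); print(tag,'F',np.round(s['force'],2),'M',np.round(s['wrist_torque'],3),'p',np.round(s['position'],4),'t',round(float(s['clock']),2),'op',round(float(s['opening']),3)); return s
E
python3 - <<'E'
from h import *
for z in [.104,.102,.1005,.099]:
    r=env.move_straight([.4762,-.1664,z],rate=.02,force_limit=7); env.dwell(.1); st((z,r))
    if r: break
E
```

```text
(0.104, False) F [-0.38  0.48 -1.69] M [ 0.109 -0.11  -0.001] p [ 0.4762 -0.1664  0.104 ] t 12.78 op 0.133
(0.102, False) F [ 0.72  0.38 -0.83] M [ 0.09  -0.045 -0.026] p [ 0.4762 -0.1664  0.102 ] t 13.12 op 0.135
(0.1005, False) F [ 0.93 -0.16 -0.44] M [ 0.107 -0.365 -0.003] p [ 0.4765 -0.1664  0.1005] t 13.47 op 0.135
(0.099, False) F [ 0.52  0.14 -1.76] M [ 0.084 -0.594 -0.059] p [ 0.4765 -0.1664  0.099 ] t 13.82 op 0.133
```

```bash
python3 - <<'E'
from h import *
def avg(tag):
    F=[];M=[]
    for i in range(8):
        env.dwell(.02); s=env.read_state();F.append(s['force']);M.append(s['wrist_torque'])
    print(tag,np.round(np.mean(F,0),2),np.round(np.std(F,0),2),np.round(np.mean(M,0),3),np.round(s['position'],4),round(float(s['clock']),2))
avg('here')
for z in [.098,.097]:
    r=env.move_straight([.4762,-.1664,z],rate=.02,force_limit=8); avg((z,r))
    if r: break
f=env.grab_frame('scene')
cv2.imwrite('pics/l2c.png',cv2.resize(f['image'][180:320,280:440],None,fx=4,fy=4,interpolation=cv2.INTER_CUBIC))
f=env.grab_frame('wrist');save('l2w',f)
E
```

```text
here [ 1.63  0.42 -1.88] [0.48 0.24 0.39] [ 0.135 -0.611 -0.023] [ 0.4765 -0.1664  0.0991] 13.96
(0.098, False) [ 2.27  0.29 -1.73] [0.51 0.38 0.53] [ 0.099 -0.726 -0.023] [ 0.4765 -0.1664  0.0981] 14.34
(0.097, False) [ 2.37 -0.33 -0.76] [0.36 0.3  0.5 ] [ 0.132 -0.839 -0.004] [ 0.4764 -0.1664  0.0971] 14.72
```

View pics/l2c.png

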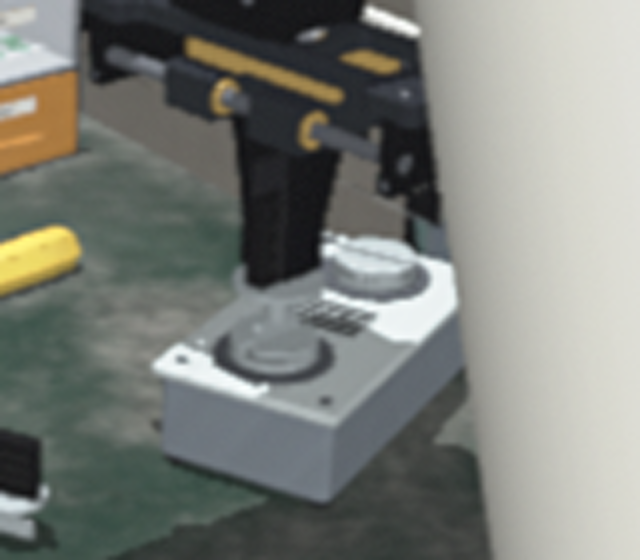

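View pics/l2w.png

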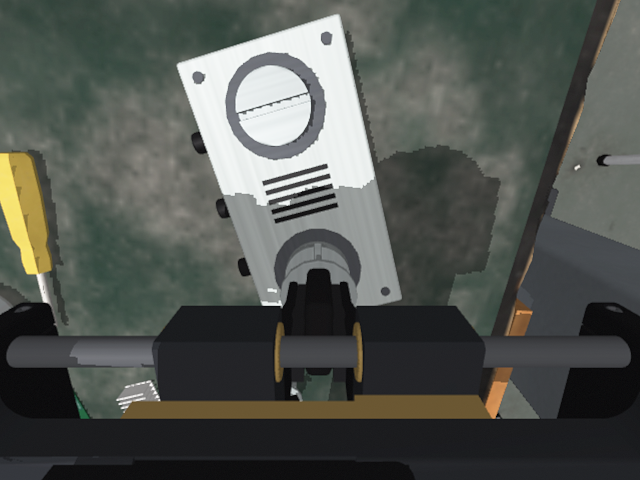

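The blade is in the slot: 5 mm down and no spring force. I now turn clockwise in steps, watching the torque.

```bash
cat >> h.py <<'E'
def avg(tag,n=5):
    F=[];M=[]
    for i in range(n):
        env.dwell(.02); s=env.read_state();F.append(s['force']);M.append(s['wrist_torque'])
    F=np.mean(F,0);M=np.mean(M,0)
    print(tag,np.round(F,2),np.round(M,3),np.round(s['position'],4),np.round(s['tool_rot'],2),round(float(s['clock']),2)); return F,M
E
python3 - <<'E'
from h import *
env.move_straight([.4767,-.1664,.097],rate=.02); avg('shift')
for y in [92,84,76,68]:
    r=env.move_straight([.4767,-.1664,.097],[-90,0,y],rate=.02,force_limit=10)
    F,M=avg((y,r))
    if r or abs(M[2])>.3: break
E
```

```text
shift [ 1.74  0.42 -0.49] [ 0.115 -0.641 -0.044] [ 0.4765 -0.1664  0.097 ] [-89.98  -0.    97.06] 15.16
(92, False) [ 2.81 -0.05 -1.38] [ 0.083 -0.877  0.019] [ 0.4768 -0.1664  0.097 ] [-90.01   0.    92.11] 15.49
(84, False) [ 2.26 -0.04 -1.22] [ 0.053 -0.855  0.026] [ 0.4767 -0.1664  0.097 ] [-90.     0.    84.15] 15.87
(76, False) [ 2.19 -0.15 -1.24] [ 0.086 -0.804  0.036] [ 0.4766 -0.1664  0.097 ] [-89.99   0.    76.16] 16.24
(68, False) [ 1.85 -0.01 -0.88] [ 0.126 -0.665  0.04 ] [ 0.4765 -0.1664  0.0969] [-8.997e+01  1.000e-02  6.817e+01] 16.62
```

Torque is about 0.05 to 0.08 N m above baseline, as expected. Continuing.

```bash
python3 - <<'E'
from h import *
for y in [60,52,44,36,31,28,26,24.5,23,22,21,20,19]:
    r=env.move_straight([.4767,-.1664,.097],[-90,0,y],rate=.02,force_limit=10)
    F,M=avg((y,r),4)
    if r or M[2]>.25: break
E
```

```text
(60, False) [ 1.48  0.12 -0.76] [ 0.053 -0.468  0.016] [ 0.4763 -0.1664  0.0969] [-8.996e+01  2.000e-02  6.018e+01] 16.98
(52, False) [ 0.93  0.18 -0.7 ] [ 0.121 -0.242  0.024] [ 0.4762 -0.1664  0.0968] [-8.994e+01  4.000e-02  5.218e+01] 17.33
(44, False) [-0.46  0.12 -0.48] [ 0.326 -0.027  0.036] [ 0.4761 -0.1664  0.0968] [-8.994e+01  5.000e-02  4.418e+01] 17.69
(36, False) [-1.23  1.4  -0.83] [0.541 0.247 0.012] [ 0.4761 -0.1663  0.0968] [-8.994e+01  5.000e-02  3.618e+01] 18.05
(31, False) [-1.81  2.39 -0.15] [0.838 0.441 0.038] [ 0.4761 -0.1663  0.0968] [-8.994e+01  6.000e-02  3.116e+01] 18.37
(28, False) [-2.28  2.75 -0.49] [1.117 0.68  0.061] [ 0.4761 -0.1662  0.0968] [-8.995e+01  6.000e-02  2.811e+01] 18.68
(26, False) [-3.58  4.32 -0.14] [1.371 0.94  0.083] [ 0.4761 -0.1662  0.0968] [-8.995e+01  5.000e-02  2.606e+01] 19.0
(24.5, False) [-3.54  4.12 -0.21] [1.413 0.963 0.081] [ 0.4761 -0.1662  0.0968] [-8.995e+01  6.000e-02  2.454e+01] 19.32
(23, False) [-3.26  4.38 -0.52] [1.478 0.977 0.097] [ 0.4761 -0.1662  0.0968] [-8.995e+01  6.000e-02  2.303e+01] 19.63
(22, False) [-2.72  4.38 -0.89] [1.489 0.951 0.053] [ 0.4761 -0.1662  0.0968] [-8.995e+01  6.000e-02  2.203e+01] 19.95
(21, False) [-3.35  4.39 -0.63] [1.511 0.966 0.096] [ 0.4761 -0.1662  0.0967] [-8.995e+01  6.000e-02  2.103e+01] 20.27
(20, False) [-3.15  4.29 -0.62] [1.538 0.953 0.061] [ 0.4761 -0.1661  0.0967] [-8.995e+01  6.000e-02  2.003e+01] 20.58
(19, False) [-3.41  4.87 -0.48] [1.554 0.984 0.096] [ 0.4761 -0.1661  0.0968] [-8.995e+01  6.000e-02  1.903e+01] 20.9
```

```bash
python3 - <<'E'
from h import *
f=env.grab_frame('wrist');save('t1',f)
cv2.imwrite('pics/t1c.png',cv2.resize(f['image'][20:340,180:440],None,fx=1.8,fy=1.8,interpolation=cv2.INTER_CUBIC))
f=env.grab_frame('top')
cv2.imwrite('pics/t1t.png',cv2.resize(f['image'][195:295,290:420],None,fx=6,fy=6,interpolation=cv2.INTER_CUBIC))
E
```

```text
(no output)
```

View pics/t1c.png

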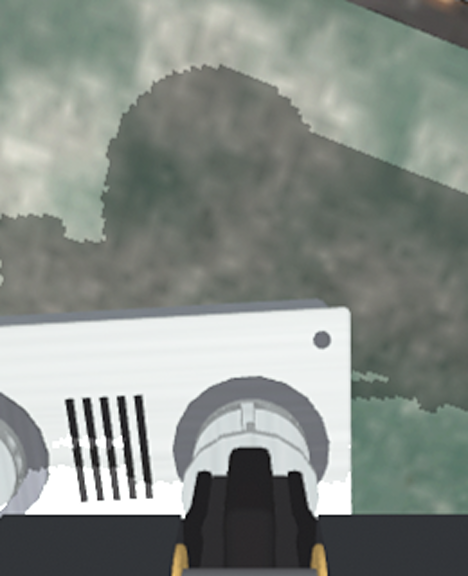

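```bash
python3 - <<'E'
from h import *
for p,y in [((.4764,-.1660),19),((.4761,-.1656),19),((.4761,-.1656),17.5),((.4761,-.1656),16),((.4761,-.1656),14.5),((.4761,-.1656),13)]:
    r=env.move_straight([*p,.097],[-90,0,y],rate=.02,force_limit=10)
    F,M=avg((p,y,r),6)
    if r or M[2]>.25 or np.hypot(F[0],F[1])>12: break
f=env.grab_frame('wrist');save('t2',f)
cv2.imwrite('pics/t2c.png',cv2.resize(f['image'][170:340,240:380],None,fx=4,fy=4,interpolation=cv2.INTER_CUBIC))
E
```

```text
((0.4764, -0.166), 19, False) [-2.8   3.2  -1.03] [1.133 0.955 0.071] [ 0.4761 -0.166   0.0968] [-8.998e+01  4.000e-02  1.900e+01] 21.35
((0.4761, -0.1656), 19, False) [-2.62  1.07 -2.31] [0.459 0.82  0.047] [ 0.476  -0.1658  0.0969] [-9.001e+01  2.000e-02  1.900e+01] 21.7
((0.4761, -0.1656), 17.5, False) [-2.55 -0.01 -2.48] [0.234 0.811 0.115] [ 0.476  -0.1657  0.0969] [-9.000e+01  2.000e-02  1.753e+01] 22.05
((0.4761, -0.1656), 16, False) [-3.04 -0.14 -3.07] [0.108 0.832 0.262] [ 0.476  -0.1657  0.0969] [-9.000e+01  2.000e-02  1.605e+01] 22.4
```

View pics/t2c.png

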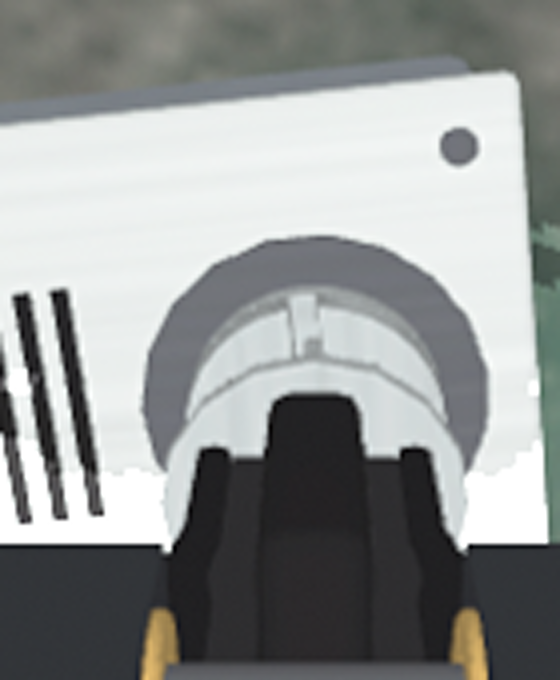

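Torque rose sharply to 0.26 N m at 16°, which means the stop. I'll back off slightly to unload, lift out and look.

```bash
python3 - <<'E'
from h import *
env.dwell(.2)
env.move_straight([.4761,-.1656,.097],[-90,0,19.5],rate=.02); avg('unload')
env.move_straight([.4761,-.1656,.112],rate=.04,force_limit=12); avg('up')
env.move_straight([.4761,-.1656,.15],rate=.1)
env.goto([.4761+.06,-.1656+.03,.17],[-90,0,20]); env.dwell(.2)
f=env.grab_frame('wrist');save('t3',f);meta('t3',f)
cv2.imwrite('pics/t3c.png',cv2.resize(f['image'][0:320,160:480],None,fx=1.8,fy=1.8,interpolation=cv2.INTER_CUBIC))
f=env.grab_frame('top')
cv2.imwrite('pics/t3t.png',cv2.resize(f['image'][195:295,290:420],None,fx=6,fy=6,interpolation=cv2.INTER_CUBIC)); st()
E
```

```text
unload [-0.71  1.53 -1.83] [0.63  0.213 0.039] [ 0.4772 -0.1654  0.0975] [-90.04  -0.14  19.42] 22.98
up [-0.1   0.33 -1.04] [ 0.069 -0.134  0.006] [ 0.4761 -0.1656  0.112 ] [-9.000e+01 -1.000e-02  1.949e+01] 23.59
 F [-0.71  0.38 -0.94] M [ 0.04  -0.158 -0.005] p [ 0.5353 -0.1359  0.1697] t 24.81 op 0.142
```

View pics/t3c.png

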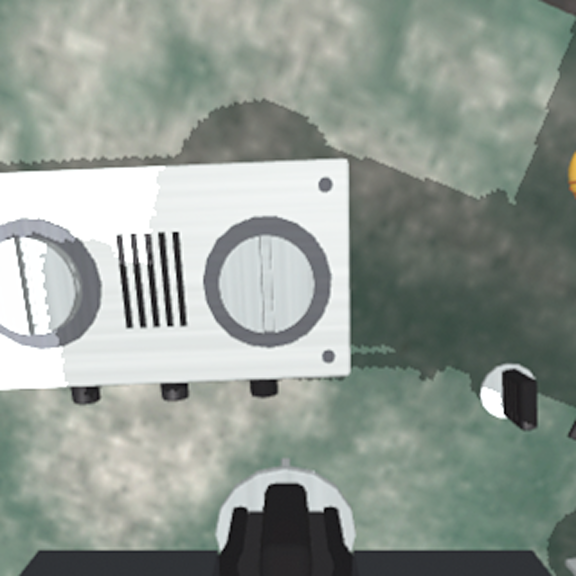

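View pics/t3.png

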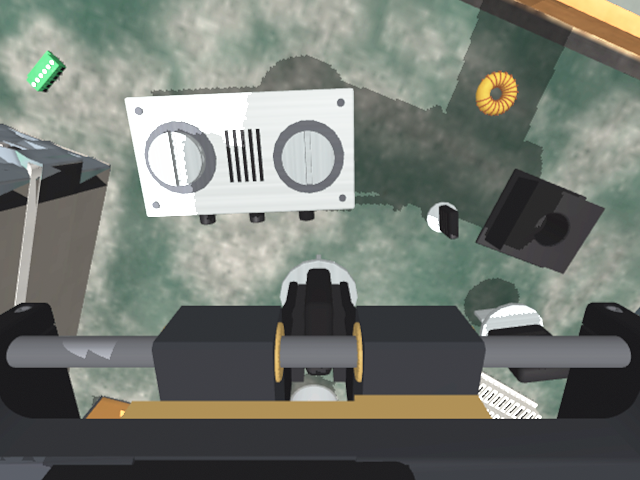

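```bash
python3 - <<'E'
from h import *
a=cv2.imread('pics/t3.png'); c=np.hstack([cv2.resize(a[115:200,140:225],None,fx=4.6,fy=4.6,interpolation=cv2.INTER_NEAREST),cv2.resize(a[115:200,265:350],None,fx=4.6,fy=4.6,interpolation=cv2.INTER_NEAREST)])
cv2.imwrite('pics/t3d.png',c)
c=cv2.resize(a[240:410,230:410],None,fx=3.3,fy=3.3,interpolation=cv2.INTER_CUBIC);cv2.imwrite('pics/t3k.png',c)
E
```

```text
(no output)
```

View pics/t3d.png

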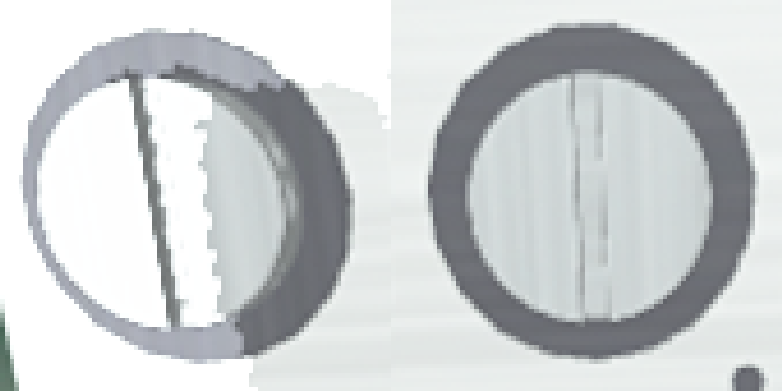

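View pics/t3k.png

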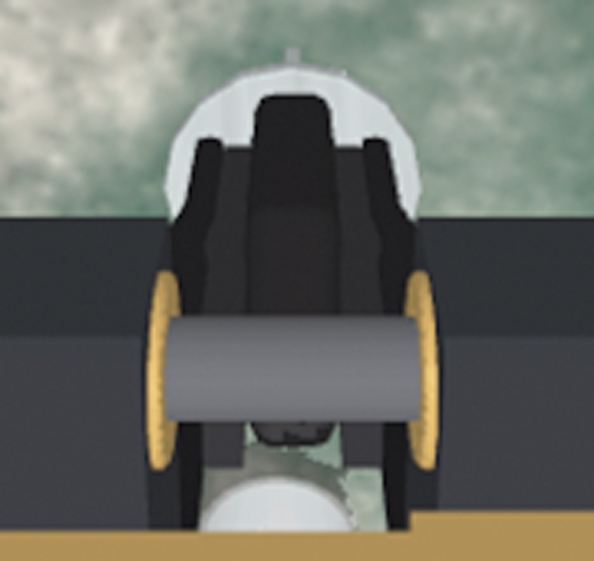

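```bash
python3 - <<'E'
from h import *
f=load('t3')
def ang(a,b,x0,z=.064):
    A=pix2w(f,x0+a[0]/4.6,115+a[1]/4.6,z);B=pix2w(f,x0+b[0]/4.6,115+b[1]/4.6,z);d=A-B; return np.degrees(np.arctan2(d[1],d[0]))%180
print('seated ref',ang((133,75),(174,325),140),'open L',ang((574-391,72),(583-391,320),265),'open R',ang((600-391,75),(609-391,320),265))
# box edges in t3 full image, z=.052
for p,q in [((125,98),(354,89)),((148,216),(354,208)),((354,89),(354,208))]:
    A=pix2w(f,*p,.052);B=pix2w(f,*q,.052);d=A-B;print(np.degrees(np.arctan2(d[1],d[0]))%180,np.linalg.norm(d))
E
```

```text
seated ref 22.307719877178926 open L 21.442157193507114 open R 21.750523319358848
112.00975136251353 0.17057551568606688
112.19096586692423 0.16968802659108445
21.725473327362863 0.08975686706208921
```

The slot is now at 21.4–21.8° in the world, the fixed seated slot is at 22.3° and the box's x axis is at about 22°, so the lock is seated. Returning the key.

```bash
python3 - <<'E'
from h import *
env.move_straight([.4624,.0573,.16],[-90,0,61.9],rate=.15)
env.dwell(.2); avg('above')
env.move_straight([.4624,.0573,.088],rate=.1); env.dwell(.2); st()
f=env.grab_frame('scene');
cv2.imwrite('pics/r0.png',cv2.resize(f['image'][220:360,180:320],None,fx=4,fy=4,interpolation=cv2.INTER_CUBIC))
f=env.grab_frame('wrist');save('r0w',f)
r=env.move_straight([.4624,.0573,.060],rate=.04,force_limit=5); avg(('ins',r))
E
```

```text
above [-0.1   0.2  -1.33] [ 0.105 -0.08  -0.006] [0.4625 0.057  0.1599] [-9.000e+01  1.000e-02  6.186e+01] 26.62
 F [-0.06 -0.5  -1.08] M [ 0.093 -0.126 -0.065] p [0.4628 0.0575 0.0886] t 27.68 op 0.132
('ins', False) [ 0.18 -0.07 -1.39] [ 0.064 -0.086  0.017] [0.4626 0.0574 0.0602] [-9.003e+01 -3.000e-02  6.190e+01] 28.72
```

View pics/r0.png

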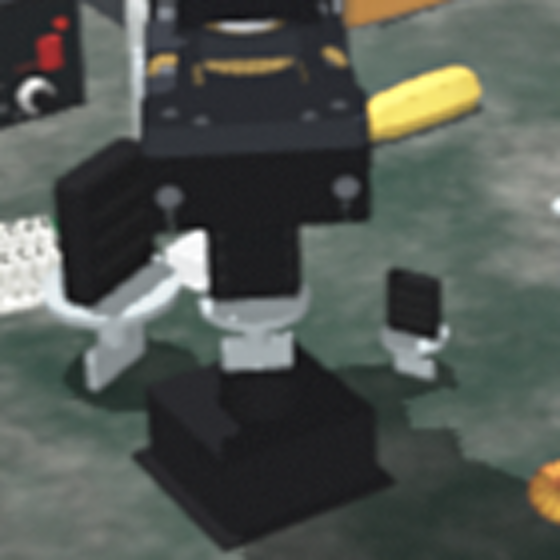

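The blade entered the hole without contact; now seating the collar.

```bash
python3 - <<'E'
from h import *
r=env.move_straight([.4624,.0573,.0445],rate=.03,force_limit=4); avg(('seat',r))
env.gripper_to(.55); env.dwell(.3); st('open')
f=env.grab_frame('wrist');save('r1w',f)
f=env.grab_frame('scene');
cv2.imwrite('pics/r1.png',cv2.resize(f['image'][220:360,180:320],None,fx=4,fy=4,interpolation=cv2.INTER_CUBIC))
E
```

```text
('seat', True) [-0.45 -0.11  4.12] [0.163 0.054 0.013] [0.4622 0.0572 0.046 ] [-8.998e+01  3.000e-02  6.191e+01] 29.27
open F [-0.25  0.6  -0.49] M [ 0.153 -0.082 -0.04 ] p [0.4616 0.057  0.0457] t 30.47 op 0.547
```

View pics/r1.png

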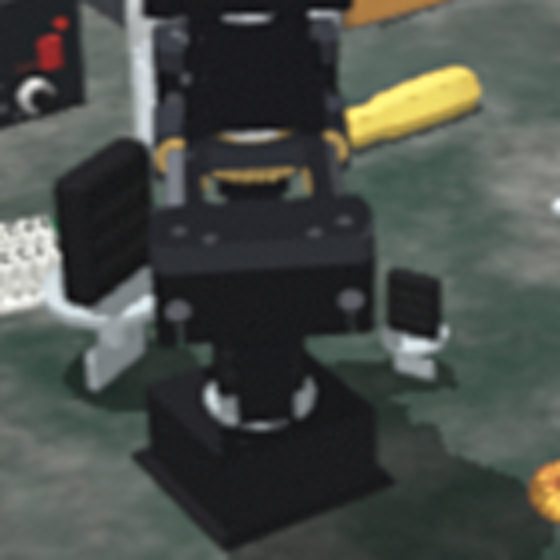

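Contact came at exactly the grasp height (0.046). I'll retreat upward and check from the same pose as the first wrist picture.

```bash
python3 - <<'E'
from h import *
env.move_straight([.4624,.0573,.2],rate=.12)
env.goto([.488,.133,.22],[-90,0,67]); env.dwell(.3)
f=env.grab_frame('wrist');save('e1',f);meta('e1',f); st()
g=env.grab_frame('scene')
c=np.hstack([cv2.resize(f['image'][85:185,260:360],(400,400),interpolation=cv2.INTER_NEAREST),cv2.resize(g['image'][250:350,200:300],(400,400),interpolation=cv2.INTER_CUBIC)])
cv2.imwrite('pics/e1c.png',c)
E
```

```text
F [-0.54  0.24  1.01] M [ 0.081 -0.11   0.008] p [0.4878 0.1323 0.2199] t 32.77 op 0.547
```

View pics/e1c.png

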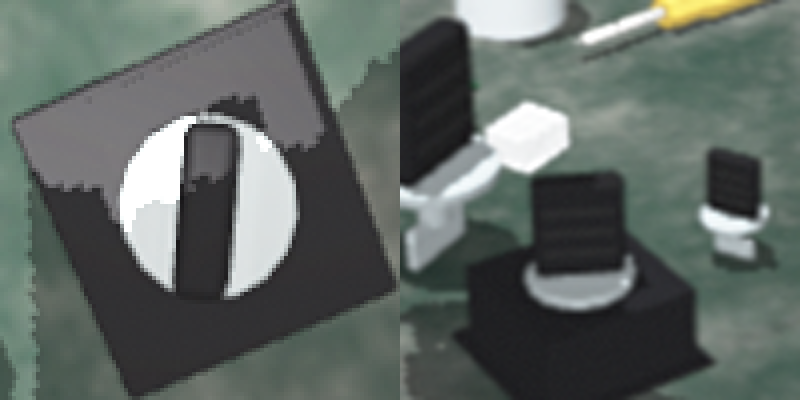

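```bash
python3 - <<'E'
from h import *
env.close_job(); st()
E
```

```text
the job is handed in; nothing more can be done
the job is handed in; nothing more can be done
```

The open lock is turned to its stop and the mid-sized key is back in its stand, released. I handed the job in at about 33 s of the 72 s allowed. No verdict is reported, so what follows are my own checks.

- **Turning the lock:** The blade dropped straight into the slot, with no spring force at 5 mm depth. I turned the lock about 75° clockwise. The torque stayed near 0.05–0.1 N m, then rose sharply to 0.26 N m at the stop. The tool readings that I sampled showed no more than about 6 N sideways.
- **Lock seated:** After lifting out, the slot measured 21.4–21.8° in the wrist picture. The fixed seated lock is at 22.3° and the box's x axis at about 22°, so the cam is about 1.56 rad.
- **Key in stand:** The collar touched down at the same height at which I had gripped the key. The last pictures show the key upright and centred to within about 1 mm of where it stood at the start, and the gripper is clear of it.
- **Small parts:** I touched none of them, but I did not measure their positions again at the end.
- **Disagreement:** During the turn the torque stayed flat from 26° to 19° while a one-sided push of about 5–6 N built up. The key was slightly off the lock's centre. I shifted it about 1 mm and went on to the stop.

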